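# Acid-test an old pamphlet, then open the deacidifier bottle

### The job

Acid-test the old pamphlet: take the test pen from its socket and touch its nib for a moment inside the pencilled ring on the clean paper first, then inside the ring on the browned patch (so the pen carries no acid onto clean paper), and stand the pen back in its socket. Then open the deacidifier bottle in the caddy: press its safety cap down, turn it anticlockwise until it comes free, lift it straight off leaving the bottle seated, and finish holding the cap level and still, a few centimetres above the open mouth, while a colleague loads the brush. Leave the brush, label roll, glue stick and eraser where they are.

Things in the scene. Friction and masses are not known exactly. Their poses are not given: they have to be found in the camera images.
- pen: acid-test pen, white round barrel 13 mm across, 125 mm long, 25 g, purple bands, standing nib down in its socket, upright within 3 degrees; origin at the nib's end, z runs up the barrel. The nib is a purple point 3.6 mm across, 6 mm long; the barrel is parallel from 20 to 123 mm above the origin. Grasp it near the top, from above.
- pen_tip (a point): the end of the pen's nib
- socket_mouth (a point): centre of the top of the pen socket: a fixed black round desk socket, upright tube 25 mm across with a bore of 15.4 mm, 50 mm high, on a foot 64 mm across. The bore is 42 mm deep: the pen's nib stands on its floor, 42 mm below this point.
- ring_clean (a point): centre of the pencilled ring (16 mm across) on the clean buff paper, near the brown spine tape; on the top face of the pamphlet (148x105 mm, fixed on a white blotter board 176x130 mm), whose top is 8 mm above the desk
- ring_brown (a point): centre of the pencilled ring (16 mm across) on the browned patch at the corner of the same pamphlet, 69 mm from the other ring
- pamphlet: the fixed pamphlet and its blotter board; origin at the centre of the underside, z up, x along the spine, the spine on the +y side
- bottle: square amber bottle 72x72 mm, 121 mm to the mouth, 0.3 to 0.6 kg, loose but standing in the caddy's square well, which keeps it from turning more than about 3 degrees; origin at the centre of its underside, z up. Its neck (34 mm across) has three hooks under which the cap's three lugs are locked.
- bottle_mouth (a point): centre of the bottle's open mouth (rim), 121 mm above its underside
- cap: white ribbed round safety cap, 54 mm across, 25 mm high, 40 g, loose part, red arrows on top; origin at the centre of its lower edge, z up. Locked, its lower edge is 13.5 mm below the mouth. A spring disc inside pushes its three lugs up into the bottle's hooks: 6 N starts it down, 9 N at 3 mm, 12 N at 6 mm, where it stops. Grasp it across the ribs, from above.
- cap_top (a point): centre of the cap's top face, 25 mm above its origin. Pressed down more than 3 mm (aim for 4.5), the cap can be turned anticlockwise seen from above; after 40 to 80 degrees (aim for 60) the lugs are clear of the hooks, and it lifts straight off. Turned without pressing, it stays locked.
- caddy: fixed grey caddy: square well 75x75 mm inside, walls 3 mm thick and 42 mm high, floor 4 mm thick; behind it (+x) a shallow tray (24 mm high, to 102 mm from the origin) with an eraser. Origin under the centre of the well, z up
- brush: loose flat brush with a wooden handle, 150 mm long, lying on the desk; leave it alone
- label_roll: loose roll of white labels, 68 mm across, 30 mm high; leave it alone
- glue_stick: loose glue stick, yellow and red, 27 mm across, 91 mm high, standing; leave it alone
- eraser: loose blue and white eraser, 52x23x14 mm, in the caddy's shallow tray; leave it alone

How it is judged:
By the outcome, as a careful person would: the job done as asked, in the order asked, and still so for the second after the job is handed in, while the arm keeps its last pose, push and grip.
It also fails if it takes over 67 s, if anything falls off the work surface, if the arm or the gripper's body presses on something with over 40 N, if the wrist force passes 120 N, or if a joint passes its speed limit or range.

### The arm

A 6-joint arm with a two-finger parallel gripper is mounted at the origin on a cart in front of the work surface, level with it; the furniture and walls round the work are solid. World frame = base frame: x ahead of the robot, y to its left, z up, the work surface at z = 0. Lengths are in mm, angles in degrees, forces in N, time in s.
With the tool pointing down it reaches from about 300 to 850 mm from the base axis. Payload 4.2 kg.
Tool frame: the origin (TCP) lies at the very end of the fingers, on their centre line; the grasp point (between the pads) lies 19 mm behind it (env.grip_point_offset is the distance from the TCP to the grasp point, in mm); z points along the fingers, y is the line along which they close (so a half turn about z gives the same grasp; the last joint's range is limited). The gripper opens to 91 mm and grips with 3 to 60 N. Pads are 32 mm wide; open, the fingers measure 118 mm over their backs; the gripper's body (76 mm by 178 mm) begins 60 mm behind the grasp point.
Start: joints at [-75.688, 18.312, 89.639, -0, 72.044, -1.146], TCP at [153.262, -554.215, 213.976] pointing down, gripper open.
Joint ranges: [-177.97, 177.97], [-48.28, 115.42], [12.27, 149.76], [-77.06, 257.06], [2.81, 150.46], [-146.56, 146.56]. Speed limits (degrees/s): [147.25, 147.25, 180, 180, 180, 180].

### API

Orientations are given as [roll, pitch, yaw] about the fixed x, y, z axes, in that order (R = Rz(yaw) Ry(pitch) Rx(roll)).
In Python, from workcell import env gives the robot as it stands. The module is installed in compiled form; this text tells all that it offers.
- The arm moves only by the tool arm_command, never from a script. Its argument "rows" is a list of rows, each an object with "delta_pos": the shift along the tool's x, y, z in mm, a list of three; "roll": the turn about the tool's z in units of 5 degrees (1.0 is 5 degrees); "jaw": the opening in per cent of the stroke, from 0 (shut) to 100 (fully open). A call has 1 to 20 rows; each row is the pose to reach, as a shift and turn from the pose commanded when the call began, along the tool's axes at that moment; what a row does not reach only later rows make up. A row lasts 1/12 s, in which the tool goes at most 41.7 mm and 7.16 degrees, less where a joint would pass 70% of its speed; a pose out of reach is approached as far as the arm can. A call with a gripper value outside its range is refused whole. The fingers move at their own pace and stop on an object; "squeeze" is the grip in N (left out, the last holds). Time passes only in rows, so rows that repeat a pose let the fingers close. It gives the time, the measured TCP pose, the force, the opening and the grip force at its end, in the units of the state.
- env.state(): the state, without advancing time (a new reading comes with each control period).
- env.grab_frame(name): name is "side" or "top"; returns a dict with "img" (480x640x3 uint8, blue, green, red), "z_map" (480x640 float32, mm along the optical axis (not along the pixel's ray), 0 where there is no reading), "fov_y" (degrees; the focal length in pixels is half the picture's height over the tangent of half this angle, whatever the lens; pixels are square), "cx", "cy" (the principal point, pixels), "R" (3x3) and "t" (3): a world point X has camera coordinates R X + t. Camera axes: x right, y down, z forward; pixel columns grow to the right and rows downward; lengths in mm; the calibration is good to about 2 mm. A picture is of the moment at which its call begins.
- env.job_done(): hands the job in; it is judged then, once.
The state is a dict: "time_s": time; "qpos": joint angles; "qvel": joint speeds; "effort": joint torques, N m; "ee_pos": TCP position; "ee_rot": TCP orientation; "force": force on the tool from outside, world axes, zero at the start; "torque": the same for the moment, N m; "gripper_width": finger opening in mm; "gripper_force": force on a finger pad.
Only numpy, scipy, OpenCV 4.12 (cv2) and the standard library are available. Lean on these libraries where they do the work, as an engineer would, in place of code of your own. Each camera call takes 0.05 s, during which the arm holds its last target. There are 200 camera calls.

## Working session

There is one attempt and no reset: what is moved stays moved. The work goes in short steps, Python scripts to look and compute and a tool call to move; the robot and the scene stay as the last step left them, time stands still between calls to the robot, and variables do not carry over. Pictures are saved under pics/ and viewed, at most 10 in all, crops included, and the job is handed in when it is done.

Besides the shell and the picture viewer there is one more tool, called after ">>>" as name([rows], argument=value, ...), one row to a line, values as JSON. arm_command: Moves the arm, as the interface text tells. Its arguments: {"type":"object","properties":{"rows":{"type":"array"},"squeeze":{"type":"number"}},"required":["rows"]}

```bash
mkdir -p pics; cat > h.py <<'E'
import numpy as np, cv2
from workcell import env
def grab(n):
    f=env.grab_frame(n); f['f']=240/np.tan(np.radians(f['fov_y'])/2); return f
def cloud(f):
    v,u=np.mgrid[0:480,0:640]; z=f['z_map']
    P=np.stack([(u-f['cx'])/f['f']*z,(v-f['cy'])/f['f']*z,z],-1)
    return (P-f['t'])@f['R']
def ray(f,u,v,h):
    R,t=np.array(f['R']),np.array(f['t']); d=R.T@np.array([(u-f['cx'])/f['f'],(v-f['cy'])/f['f'],1]); c=-R.T@t
    return c+d*(h-c[2])/d[2]
def proj(f,X):
    p=np.array(f['R'])@np.array(X)+f['t']; return p[0]/p[2]*f['f']+f['cx'],p[1]/p[2]*f['f']+f['cy']
E
python3 - <<'E'
from h import *
import pickle
for n in('top','side'):
    f=grab(n); cv2.imwrite(f'pics/{n}0.png',f['img']); pickle.dump(f,open(n+'0.pkl','wb')); print(n,f['f'],-np.array(f['R']).T@f['t'],np.round(f['R'],2).tolist())
print(env.state())
E
```

```text
top 534.7624902126308 [479.06390549 199.17334401 988.45763283] [[-0.01, -1.0, -0.01], [-0.99, 0.02, -0.13], [0.14, 0.01, -0.99]]
side 601.6592610725025 [ 202.5176622  1131.96215706  692.0759373 ] [[-0.92, -0.39, 0.02], [-0.21, 0.46, -0.86], [0.33, -0.8, -0.51]]
{'time_s': 0.1, 'qpos': array([-7.56882007e+01,  1.83487863e+01,  8.97001158e+01, -2.03172782e-03,
        7.20442702e+01, -1.14596508e+00]), 'qvel': array([-0.05886328,  0.0185896 , -0.12587647,  0.02854512, -0.05114745,
        0.13454891]), 'effort': array([ 3.63442978e-04, -4.13332593e+01, -2.32510167e+01,  7.29466346e-02,
        4.21791477e-02, -6.01073725e-05]), 'ee_pos': array([ 153.12940769, -553.7586237 ,  213.19151541]), 'ee_rot': array([-1.79906808e+02,  6.79633772e-05,  1.54583923e+01]), 'force': array([0.00829294, 0.12086571, 0.07359225]), 'torque': array([ 0.02347625, -0.01703452,  0.00160714]), 'gripper_force': 0.0, 'gripper_width': 90.99000718836488}
```

View pics/top0.png

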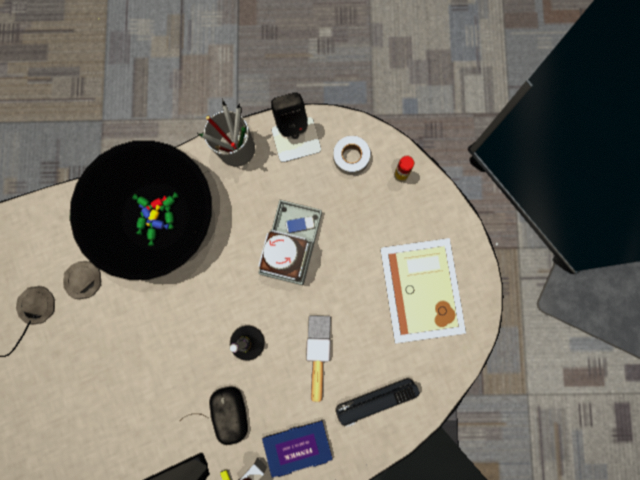

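View pics/side0.png

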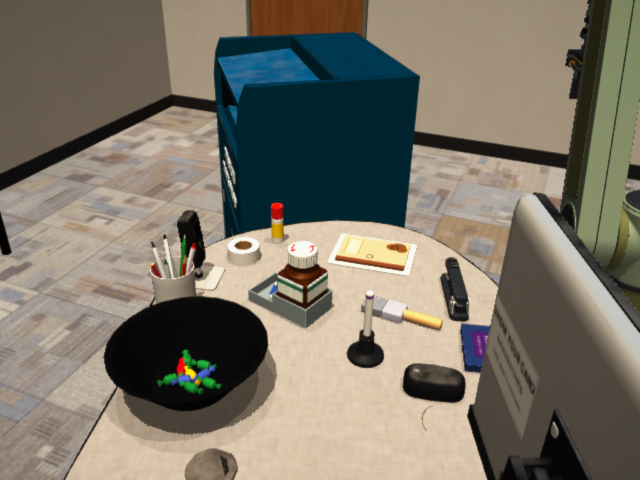

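Top view: the pen's top is at about (233,348), the socket at (247,342), the cap at (282,252), and the rings at about (409,290) and (442,311). Side view: the pen's top is at about (370,294) and the cap at (302,250). Next I measure them.

```bash
python3 - <<'E'
from h import *
import pickle
T=pickle.load(open('top0.pkl','rb'));S=pickle.load(open('side0.pkl','rb'))
np.set_printoptions(precision=1,suppress=True)
CT,CS=cloud(T),cloud(S)
def blob(f,m,c,r=30):
    m=m.astype(np.uint8); n,l,s,cen=cv2.connectedComponentsWithStats(m)
    k=min(range(1,n),key=lambda i:(np.hypot(*(cen[i]-c)) if s[i,4]>8 else 1e9)); return l==k,cen[k],s[k]
def hsv(f): return cv2.cvtColor(f['img'],cv2.COLOR_BGR2HSV)
hT,hS=hsv(T),hsv(S)
# cap: points by height
for nm,C in(('T',CT),('S',CS)):
    c0=ray(T,282,252,136)
    m=(np.abs(C[...,2]-136)<6)&(np.hypot(C[...,0]-c0[0],C[...,1]-c0[1])<40)
    p=C[m]; (a,b),r=cv2.minEnclosingCircle(p[:,:2].astype(np.float32)); print(nm,'cap',len(p),np.median(p[:,2]),a,b,r,p.mean(0))
mw=(hT[...,1]<60)&(hT[...,2]>150)
v,u=np.mgrid[0:480,0:640]
for nm,f,C,uv in(('T',T,CT,(233,348)),('S',S,CS,(370,294))):
    c0=ray(T,233,348,133)
    m=(C[...,2]>100)&(C[...,2]<145)&(np.hypot(C[...,0]-c0[0],C[...,1]-c0[1])<30); p=C[m]
    print(nm,'pen',len(p),p[:,2].min(),p[:,2].max(),p.mean(0), np.c_[u[m],v[m]].mean(0))
    m=(C[...,2]>40)&(C[...,2]<56)&(np.hypot(C[...,0]-c0[0],C[...,1]-c0[1])<30); p=C[m]
    if len(p):(a,b),r=cv2.minEnclosingCircle(p[:,:2].astype(np.float32)); print(nm,'sock',len(p),a,b,r,p.mean(0))
    m=(C[...,2]>3)&(C[...,2]<40)&(np.hypot(C[...,0]-c0[0],C[...,1]-c0[1])<45); p=C[m]
    if len(p):(a,b),r=cv2.minEnclosingCircle(p[:,:2].astype(np.float32)); print(nm,'foot',len(p),a,b,r)
for uv in((409,290),(442,311)): print('T ring',ray(T,*uv,8),CT[uv[1],uv[0]])
# obstacles
m=(CT[...,2]>60)&(T['z_map']>0); n,l,s,c=cv2.connectedComponentsWithStats(m.astype(np.uint8))
for k in range(1,n):
    if s[k,4]>30: p=CT[l==k]; print('ob',c[k],s[k,4],p.min(0),p.max(0))
m=(CS[...,2]>60)&(S['z_map']>0)&(S['z_map']<1800); n,l,s,c=cv2.connectedComponentsWithStats(m.astype(np.uint8))
for k in range(1,n):
    if s[k,4]>200: p=CS[l==k]; print('obS',c[k],s[k,4],p.min(0),p.max(0))
a=cv2.resize(T['img'][225:350,375:475],None,fx=4,fy=4,interpolation=2)
b=cv2.resize(T['img'][215:365,220:330],None,fx=3.333,fy=3.333,interpolation=2)
cv2.imwrite('pics/c1.png',np.hstack([a,b[:500]]))
E
```

```text
T cap 888 136.63600792930777 570.8060302734375 289.7654724121094 27.82497787475586 [570.2 289.5 136.5]
S cap 474 137.29100144662686 569.3358764648438 292.75714111328125 29.3471622467041 [568.2 297.3 136.7]
T pen 84 100.1335136464035 136.36618274558438 [420.2 362.4 126.1] [234.7 346.5]
T sock 111 419.4965515136719 363.50732421875 12.773859977722168 [420.7 360.4  48.7]
T foot 779 415.8916015625 364.3888244628906 43.498863220214844
S pen 162 100.1632891008855 136.45052227414595 [418.1 370.4 119.5] [368.9 300.7]
S sock 154 419.29608154296875 367.8575744628906 13.991750717163086 [417.6 372.6  48.3]
S foot 797 418.9455261230469 364.3333435058594 44.3078498840332
T ring [509.2  67.8   8. ] [509.2  68.1  10.4]
T ring [470.6   9.4   8. ] [470.6   9.5   8.3]
ob [619.6  23.6] 2133 [ 900.3 -354.4   60. ] [1019.8 -266.   166.1]
ob [289. 112.] 1159 [792.3 246.9  60.2] [837.3 304.9 147.3]
ob [226.8 131.1] 1338 [744.4 346.8  60. ] [824.7 425.5 146.7]
ob [133.3 206.6] 5674 [531.6 414.1  60. ] [777.4 662.1  87.5]
ob [405.3 164.2] 249 [712.3  63.9  60.1] [740.4  89.5  96.8]
ob [283.2 254.6] 1837 [528.  247.1  60.8] [612.2 332.5 140.3]
ob [236.7 345.9] 117 [413.5 357.4  62.7] [426.  370.6 136.4]
ob [182.2 473.3] 516 [202.6 425.   60. ] [226.9 509.4 141.9]
obS [574.4 286.5] 53505 [  -5.2 -633.3   60. ] [226.3 765.7 540.8]
obS [326.8 105.6] 11248 [ 588.  -646.7   60. ] [1108.1 -259.9  232.8]
obS [178.4 258.5] 2753 [743.9 250.4  60.1] [835.6 429.5 146.6]
obS [301.9 270.8] 2038 [526.9 260.4  60.1] [612.2 338.4 140.8]
obS [368.2 309.9] 306 [412.3 360.3  61.5] [425.6 375.9 136.5]
obS [182.8 338.9] 5200 [530.1 417.2  60. ] [777.1 664.3  86.9]
```

View pics/c1.png

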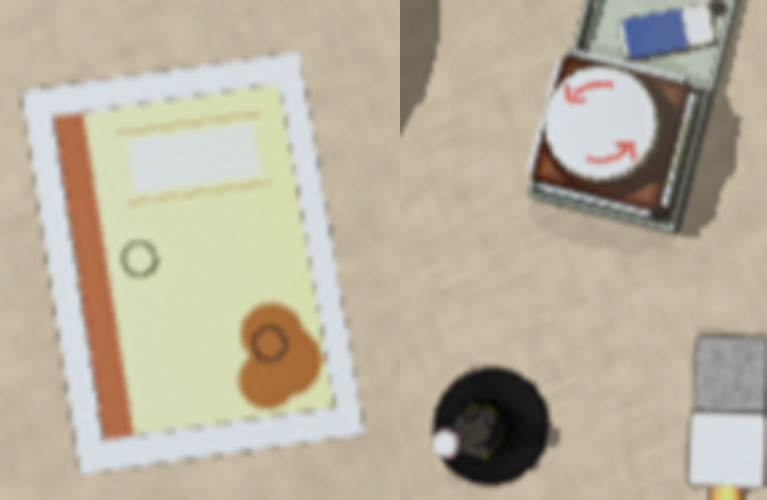

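Ring centres in the crop: clean at (409.6,289.1) and brown at (441.9,310.4) in full-image pixels. The pen leans slightly up-left from the socket, which could just be perspective. Next: refine these points and find the bottle's shoulder height.

```bash
python3 - <<'E'
from h import *
import pickle
T=pickle.load(open('top0.pkl','rb'));S=pickle.load(open('side0.pkl','rb'))
np.set_printoptions(precision=1,suppress=True)
a=ray(T,409.6,289.1,8);b=ray(T,441.9,310.4,8);print('rings',a,b,np.linalg.norm(a-b))
CT,CS=cloud(T),cloud(S)
for C in(CT,CS):
    m=(np.hypot(C[...,0]-570,C[...,1]-291)>31)&(np.hypot(C[...,0]-570,C[...,1]-291)<48)&(C[...,2]>50)
    print('shoulder',np.histogram(C[m][:,2],bins=range(50,150,6)))
# pen top blob: bright low-sat pixels
def tri(ps):
    A=[];B=[]
    for f,(u,v) in ps:
        R=np.array(f['R']);c=-R.T@f['t'];d=R.T@np.array([(u-f['cx'])/f['f'],(v-f['cy'])/f['f'],1]);d/=np.linalg.norm(d)
        M=np.eye(3)-np.outer(d,d);A.append(M);B.append(M@c)
    return np.linalg.solve(sum(A),sum(B))
h=cv2.cvtColor(S['img'],cv2.COLOR_BGR2HSV); print('S pen rows')
for v in range(288,345,3):
    r=[u for u in range(355,385) if cs] if 0 else None
    p=CS[v,355:385]; ok=(np.abs(p[:,0]-419)<15)&(np.abs(p[:,1]-367)<15)&(p[:,2]>52)
    k=np.where(ok)[0]+355
    if len(k):print(v,k.min(),k.max(),ray(S,(k.min()+k.max())/2,v,100)[2], np.median(CS[v,k],0))
print('T pen');
for v in range(336,356,2):
    p=CT[v,220:260]; ok=(np.abs(p[:,0]-419)<15)&(np.abs(p[:,1]-364)<15)&(p[:,2]>55)
    k=np.where(ok)[0]+220
    if len(k):print(v,k.min(),k.max(),np.median(CT[v,k],0))
mw=((T['img'].min(-1)>150)[335:365,222:245]).astype(np.uint8); n,l,s,c=cv2.connectedComponentsWithStats(mw);print(s,c+[222,335])
for X in((419.5,365,133),(419.5,365,50)):print(proj(T,X),proj(S,X))
E
```

```text
rings [510.9  66.6   8. ] [471.7   9.5   8. ] 69.22385854288943
shoulder (array([ 13,  13,  12,  10,  19, 196, 396,  97,   1,   0,   0,   0,   0,
         0,   0,   0]), array([ 50,  56,  62,  68,  74,  80,  86,  92,  98, 104, 110, 116, 122,
       128, 134, 140, 146]))
shoulder (array([116, 136, 124, 134, 137, 174, 259, 102,   2,   0,   0,   0,   0,
         0,   1,   0]), array([ 50,  56,  62,  68,  74,  80,  86,  92,  98, 104, 110, 116, 122,
       128, 134, 140, 146]))
S pen rows
291 367 372 100.0 [420.5 364.  133.7]
294 366 373 100.0 [417.3 370.9 133. ]
297 366 373 100.0 [417.  371.4 127.2]
300 365 372 100.0 [418.8 370.5 120.8]
303 365 372 100.0 [418.9 371.6 115.4]
306 365 372 100.0 [416.6 371.7 109.7]
309 365 372 100.0 [417.8 371.4 104.2]
312 365 371 100.0 [417.9 370.   96.9]
315 364 371 100.0 [418.  371.7  91.8]
318 364 371 100.0 [417.9 371.2  85.3]
321 364 371 100.0 [417.4 370.9  78.9]
324 364 371 100.0 [417.  371.9  73. ]
327 364 370 100.0 [417.6 371.6  66.5]
330 361 371 100.0 [417.7 369.6  59. ]
333 364 369 100.0 [417.5 371.   53.7]
336 362 366 100.0 [418.2 377.8  52.5]
T pen
342 236 244 [424.7 361.6  84.7]
344 231 245 [423.2 359.8 112.7]
346 230 244 [421.2 358.8 129. ]
348 229 241 [418.3 361.3 131. ]
350 230 236 [415.4 363.7 133.3]
[[  6   0  17  27 323]
 [  0   0  23  30 367]] [[237.9 346.4]
 [228.7 352.3]]
(np.float64(232.28877036210528), np.float64(347.3205056874977)) (np.float64(369.6891216120383), np.float64(291.85795547734665))
(np.float64(241.61877823016025), np.float64(343.7933251473959)) (np.float64(366.646922602644), np.float64(332.4348743652137))
```

>>> arm_command([
  {"delta_pos": [388,-364,-46],"roll": -15,"jaw": 100},
  {"delta_pos": [388,-364,-46],"roll": -15,"jaw": 100},
  {"delta_pos": [388,-364,-46],"roll": -15,"jaw": 100},
  {"delta_pos": [388,-364,-46],"roll": -15,"jaw": 100},
  {"delta_pos": [388,-364,-46],"roll": -15,"jaw": 100},
  {"delta_pos": [388,-364,-46],"roll": -15,"jaw": 100},
  {"delta_pos": [388,-364,-46],"roll": -15,"jaw": 100},
  {"delta_pos": [388,-364,-46],"roll": -15,"jaw": 100},
  {"delta_pos": [388,-364,-46],"roll": -14.908,"jaw": 100},
  {"delta_pos": [388,-364,-46],"roll": -14.908,"jaw": 100},
  {"delta_pos": [388,-364,-46],"roll": -14.908,"jaw": 100},
  {"delta_pos": [388,-364,-46],"roll": -14.908,"jaw": 100},
  {"delta_pos": [388,-364,-46],"roll": -14.908,"jaw": 100},
  {"delta_pos": [388,-364,-46],"roll": -14.908,"jaw": 100},
  {"delta_pos": [388,-364,-46],"roll": -14.908,"jaw": 100},
  {"delta_pos": [388,-364,-46],"roll": -14.908,"jaw": 100},
])

```text
time_s: 1.43
ee_pos: [429.6, -100.2, 259.5]
ee_rot: [-179.9, 0.0, 90.0]
force: [0.1, 0.7, 0.4]
gripper_width: 91.2
gripper_force: 0.0
```

>>> arm_command([
  {"delta_pos": [465,-11,30],"roll": 0,"jaw": 45},
  {"delta_pos": [465,-11,30],"roll": 0,"jaw": 45},
  {"delta_pos": [465,-11,30],"roll": 0,"jaw": 45},
  {"delta_pos": [465,-11,30],"roll": 0,"jaw": 45},
  {"delta_pos": [465,-11,30],"roll": 0,"jaw": 45},
  {"delta_pos": [465,-11,30],"roll": 0,"jaw": 45},
  {"delta_pos": [465,-11,30],"roll": 0,"jaw": 45},
  {"delta_pos": [465,-11,30],"roll": 0,"jaw": 45},
  {"delta_pos": [465,-11,30],"roll": 0,"jaw": 45},
  {"delta_pos": [465,-11,30],"roll": 0,"jaw": 45},
  {"delta_pos": [465,-11,30],"roll": 0,"jaw": 45},
  {"delta_pos": [465,-11,30],"roll": 0,"jaw": 45},
  {"delta_pos": [465,-11,30],"roll": 0,"jaw": 45},
  {"delta_pos": [465,-11,60],"roll": 0,"jaw": 45},
  {"delta_pos": [465,-11,60],"roll": 0,"jaw": 45},
  {"delta_pos": [465,-11,60],"roll": 0,"jaw": 45},
])

```text
time_s: 2.77
ee_pos: [419.0, 362.0, 199.0]
ee_rot: [-179.8, 0.2, 89.8]
force: [0.2, -0.6, 0.6]
gripper_width: 41.0
gripper_force: 0.0
```

```bash
python3 - <<'E'
from h import *
T=grab('top');S=grab('side')
a=cv2.resize(T['img'][270:420,160:320],None,fx=2.5,fy=2.5);b=cv2.resize(S['img'][190:390,290:450],None,fx=2.5,fy=2.5)
b=b[:375] if 0 else b; a=cv2.copyMakeBorder(a,0,b.shape[0]-a.shape[0],0,0,0)
cv2.imwrite('pics/c2.png',np.hstack([a,b])); print(env.state()['ee_pos'],env.state()['qpos'])
E
```

```text
[420.07547093 363.64729227 201.03660743] [ 3.97097829e+01  1.70317089e+01  9.34392163e+01 -2.46917268e-02
  6.94775011e+01  3.98471176e+01]
```

View pics/c2.png

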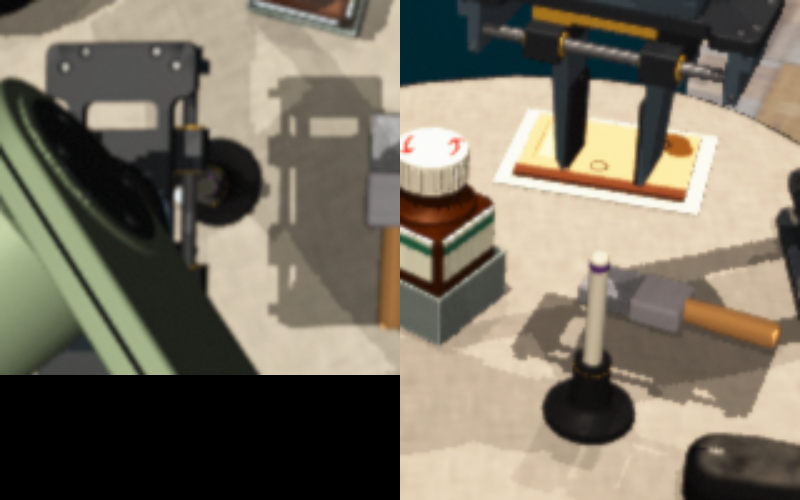

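The side view shows the fingers straddling the pen: tips at crop (568,165) and (648,182), pen top at (598,258). I'll descend and grip.

>>> arm_command([
  {"delta_pos": [0,0,30],"roll": 0,"jaw": 45},
  {"delta_pos": [0,0,60],"roll": 0,"jaw": 45},
  {"delta_pos": [0,0,85],"roll": 0,"jaw": 45},
  {"delta_pos": [0,0,100],"roll": 0,"jaw": 45},
  {"delta_pos": [0,0,100],"roll": 0,"jaw": 30},
  {"delta_pos": [0,0,100],"roll": 0,"jaw": 20},
  {"delta_pos": [0,0,100],"roll": 0,"jaw": 0},
  {"delta_pos": [0,0,100],"roll": 0,"jaw": 0},
  {"delta_pos": [0,0,100],"roll": 0,"jaw": 0},
  {"delta_pos": [0,0,100],"roll": 0,"jaw": 0},
  {"delta_pos": [0,0,100],"roll": 0,"jaw": 0},
  {"delta_pos": [0,0,100],"roll": 0,"jaw": 0},
], squeeze=15)

```text
time_s: 3.87
ee_pos: [419.9, 365.7, 101.4]
ee_rot: [179.9, -0.1, 90.0]
force: [0.2, -0.6, 7.1]
gripper_width: 12.8
gripper_force: 15.0
```

>>> arm_command([
  {"delta_pos": [0,0,0],"roll": 0,"jaw": 0},
  {"delta_pos": [0,0,0],"roll": 0,"jaw": 0},
])

```text
time_s: 4.03
ee_pos: [420.0, 365.8, 101.4]
ee_rot: [179.9, -0.1, 90.0]
force: [0.3, 0.3, 6.6]
gripper_width: 12.3
gripper_force: 15.0
```

>>> arm_command([
  {"delta_pos": [0,0,-5],"roll": 0,"jaw": 0},
  {"delta_pos": [0,0,-10],"roll": 0,"jaw": 0},
  {"delta_pos": [0,0,-20],"roll": 0,"jaw": 0},
  {"delta_pos": [0,0,-35],"roll": 0,"jaw": 0},
  {"delta_pos": [0,0,-55],"roll": 0,"jaw": 0},
  {"delta_pos": [0,0,-75],"roll": 0,"jaw": 0},
  {"delta_pos": [0,0,-75],"roll": 0,"jaw": 0},
  {"delta_pos": [0,0,-75],"roll": 0,"jaw": 0},
  {"delta_pos": [0,0,-75],"roll": 0,"jaw": 0},
])

```text
time_s: 4.78
ee_pos: [418.8, 364.6, 174.4]
ee_rot: [-179.9, 0.1, 90.0]
force: [-0.5, 0.2, 0.1]
gripper_width: 12.3
gripper_force: 15.0
```

```bash
python3 - <<'E'
from h import *
import pickle
T=grab('top');S=grab('side');pickle.dump((T,S),open('lift.pkl','wb'))
print(env.state()['ee_pos'],env.state()['force'])
a=cv2.resize(T['img'][300:380,200:280],None,fx=5,fy=5,interpolation=2);b=cv2.resize(S['img'][250:350,320:420],None,fx=4,fy=4,interpolation=2)
cv2.imwrite('pics/c3.png',np.hstack([a,b])); print(proj(S,(419.5,365.5,82)),proj(T,(419.5,365.5,82)))
E
```

```text
[418.54329708 364.43461847 173.70146037] [-0.55146995 -0.24910726 -0.50523163]
(np.float64(367.69326937408294), np.float64(317.3684316164341)) (np.float64(237.9263461771896), np.float64(345.079964028013))
```

View pics/c3.png

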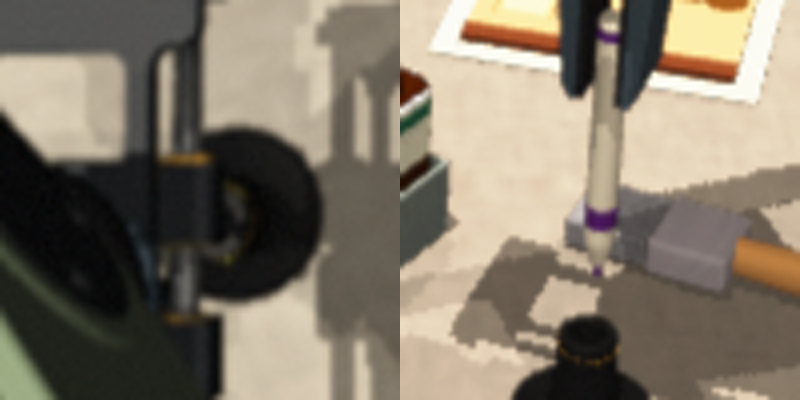

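The side view shows the pen upright in the grip, nib at full-image (369.1,317.9), within 1–2 mm of directly under the TCP. Next: move over the clean ring.

>>> arm_command([
  {"delta_pos": [-298,92,0],"roll": 0,"jaw": 0},
  {"delta_pos": [-298,92,0],"roll": 0,"jaw": 0},
  {"delta_pos": [-298,92,0],"roll": 0,"jaw": 0},
  {"delta_pos": [-298,92,0],"roll": 0,"jaw": 0},
  {"delta_pos": [-298,92,0],"roll": 0,"jaw": 0},
  {"delta_pos": [-298,92,0],"roll": 0,"jaw": 0},
  {"delta_pos": [-298,92,0],"roll": 0,"jaw": 0},
  {"delta_pos": [-298,92,0],"roll": 0,"jaw": 0},
  {"delta_pos": [-298,92,30],"roll": 0,"jaw": 0},
  {"delta_pos": [-298,92,52],"roll": 0,"jaw": 0},
  {"delta_pos": [-298,92,57],"roll": 0,"jaw": 0},
  {"delta_pos": [-298,92,57],"roll": 0,"jaw": 0},
  {"delta_pos": [-298,92,57],"roll": 0,"jaw": 0},
  {"delta_pos": [-298,92,57],"roll": 0,"jaw": 0},
])

```text
time_s: 6.05
ee_pos: [512.1, 67.5, 119.0]
ee_rot: [179.9, -0.0, 90.0]
force: [-0.0, -0.6, -0.4]
gripper_width: 12.3
gripper_force: 15.0
```

```bash
python3 - <<'E'
from h import *
import pickle
S0=pickle.load(open('side0.pkl','rb'))
T=grab('top');S=grab('side');pickle.dump((T,S),open('ring.pkl','wb'))
print(env.state()['ee_pos'],env.state()['force'])
b=cv2.resize(S['img'][200:290,325:425],None,fx=4,fy=4,interpolation=2);a=cv2.resize(S0['img'][200:290,325:425],None,fx=4,fy=4,interpolation=2)
cv2.imwrite('pics/c4.png',np.hstack([a,b]))
for X in((511,67,8),(471.7,9.5,8),(511,67,26)):print(proj(S,X))
E
```

```text
[512.04585865  67.46369541 119.16851987] [-0.1908923  -0.084341    0.40595026]
(np.float64(369.14020133019636), np.float64(256.0330020939506))
(np.float64(394.24381679630295), np.float64(247.33041341525396))
(np.float64(369.65263465374795), np.float64(248.89340819872706))
```

View pics/c4.png

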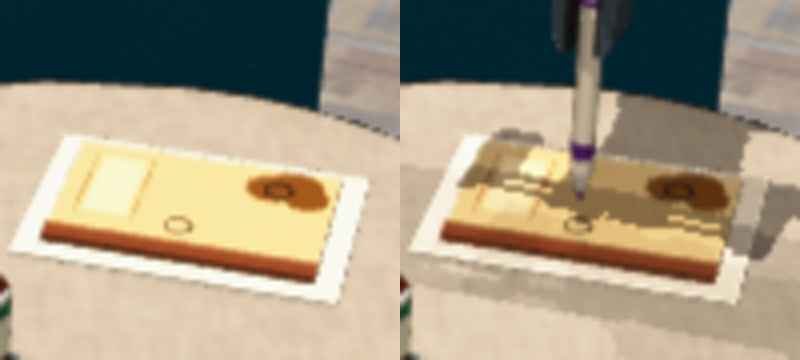

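The side view has the nib at (369.4,249.6), right above the ring at (369.1,255.9), matching the prediction. Touch down.

>>> arm_command([
  {"delta_pos": [0,0,6],"roll": 0,"jaw": 0},
  {"delta_pos": [0,0,12],"roll": 0,"jaw": 0},
  {"delta_pos": [0,0,14],"roll": 0,"jaw": 0},
  {"delta_pos": [0,0,15],"roll": 0,"jaw": 0},
  {"delta_pos": [0,0,16],"roll": 0,"jaw": 0},
  {"delta_pos": [0,0,17],"roll": 0,"jaw": 0},
  {"delta_pos": [0,0,17.5],"roll": 0,"jaw": 0},
  {"delta_pos": [0,0,17.5],"roll": 0,"jaw": 0},
  {"delta_pos": [0,0,17.5],"roll": 0,"jaw": 0},
])

```text
time_s: 6.9
ee_pos: [511.6, 67.1, 101.4]
ee_rot: [179.9, -0.0, 90.0]
force: [-1.5, 0.0, 6.5]
gripper_width: 12.4
gripper_force: 15.0
```

Contact: z matches the floor height and the force is 6.5 N up. On to the brown ring.

>>> arm_command([
  {"delta_pos": [0,0,-15],"roll": 0,"jaw": 0},
  {"delta_pos": [0,0,-28],"roll": 0,"jaw": 0},
  {"delta_pos": [-30,-20,-28],"roll": 0,"jaw": 0},
  {"delta_pos": [-57,-39.5,-28],"roll": 0,"jaw": 0},
  {"delta_pos": [-57,-39.5,-28],"roll": 0,"jaw": 0},
  {"delta_pos": [-57,-39.5,-28],"roll": 0,"jaw": 0},
  {"delta_pos": [-57,-39.5,-16],"roll": 0,"jaw": 0},
  {"delta_pos": [-57,-39.5,-8],"roll": 0,"jaw": 0},
  {"delta_pos": [-57,-39.5,-4],"roll": 0,"jaw": 0},
  {"delta_pos": [-57,-39.5,-2],"roll": 0,"jaw": 0},
  {"delta_pos": [-57,-39.5,-1],"roll": 0,"jaw": 0},
  {"delta_pos": [-57,-39.5,0],"roll": 0,"jaw": 0},
  {"delta_pos": [-57,-39.5,0],"roll": 0,"jaw": 0},
  {"delta_pos": [-57,-39.5,0],"roll": 0,"jaw": 0},
])

```text
time_s: 8.07
ee_pos: [472.3, 10.3, 101.4]
ee_rot: [179.9, -0.0, 90.0]
force: [-1.5, -0.3, 7.1]
gripper_width: 12.3
gripper_force: 15.0
```

```bash
python3 - <<'E'
from h import *
S=grab('side')
s=env.state();print(s['ee_pos'],s['force'])
b=cv2.resize(S['img'][205:275,345:425],None,fx=6,fy=6,interpolation=2)
cv2.imwrite('pics/c5.png',b)
E
```

```text
[472.25509263  10.32274003 101.39365117] [-1.95928517  0.67237809  5.50264508]
```

View pics/c5.png

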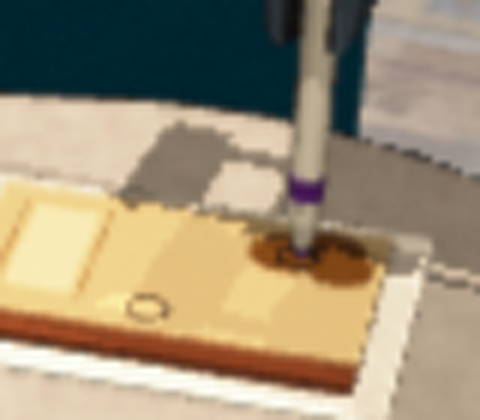

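Nib inside the brown ring at crop (302,255), as asked. Now back above the socket, at the same commanded pose I lifted from.

>>> arm_command([
  {"delta_pos": [0,0,-30],"roll": 0,"jaw": 0},
  {"delta_pos": [0,0,-60],"roll": 0,"jaw": 0},
  {"delta_pos": [40,-6,-75],"roll": 0,"jaw": 0},
  {"delta_pos": [355,-52.5,-75],"roll": 0,"jaw": 0},
  {"delta_pos": [355,-52.5,-75],"roll": 0,"jaw": 0},
  {"delta_pos": [355,-52.5,-75],"roll": 0,"jaw": 0},
  {"delta_pos": [355,-52.5,-75],"roll": 0,"jaw": 0},
  {"delta_pos": [355,-52.5,-75],"roll": 0,"jaw": 0},
  {"delta_pos": [355,-52.5,-75],"roll": 0,"jaw": 0},
  {"delta_pos": [355,-52.5,-75],"roll": 0,"jaw": 0},
  {"delta_pos": [355,-52.5,-75],"roll": 0,"jaw": 0},
  {"delta_pos": [355,-52.5,-75],"roll": 0,"jaw": 0},
  {"delta_pos": [355,-52.5,-75],"roll": 0,"jaw": 0},
  {"delta_pos": [355,-52.5,-75],"roll": 0,"jaw": 0},
  {"delta_pos": [355,-52.5,-75],"roll": 0,"jaw": 0},
  {"delta_pos": [355,-52.5,-75],"roll": 0,"jaw": 0},
  {"delta_pos": [355,-52.5,-75],"roll": 0,"jaw": 0},
])

```text
time_s: 9.53
ee_pos: [419.6, 364.0, 175.6]
ee_rot: [180.0, 0.0, 89.9]
force: [-0.3, 0.4, 0.3]
gripper_width: 12.4
gripper_force: 15.0
```

```bash
python3 - <<'E'
from h import *
import pickle
L=pickle.load(open('lift.pkl','rb'))[1];S=grab('side');s=env.state();print(s['ee_pos'],s['force'])
def nib(f):
    h=cv2.cvtColor(f['img'],cv2.COLOR_BGR2HSV)[285:335,355:385]
    m=((h[...,0]>125)&(h[...,0]<160)&(h[...,1]>70)).astype(np.uint8)
    n,l,st,c=cv2.connectedComponentsWithStats(m); return st[1:,4],c[1:]+[355,285]
print(nib(L),nib(S))
E
```

```text
[419.56307335 364.13684305 175.61061912] [-0.16190634 -1.10241628 -0.10132461]
(array([34,  2], dtype=int32), array([[369.94117647, 304.64705882],
       [369.        , 317.5       ]])) (array([37,  2], dtype=int32), array([[369.45945946, 303.35135135],
       [368.        , 316.5       ]]))
```

>>> arm_command([
  {"delta_pos": [0,0,0],"roll": 0,"jaw": 0},
  {"delta_pos": [0,0,10],"roll": 0,"jaw": 0},
  {"delta_pos": [0,0,20],"roll": 0,"jaw": 0},
  {"delta_pos": [0,0,27],"roll": 0,"jaw": 0},
  {"delta_pos": [0,0,31],"roll": 0,"jaw": 0},
  {"delta_pos": [0,0,34],"roll": 0,"jaw": 0},
  {"delta_pos": [0,0,36],"roll": 0,"jaw": 0},
  {"delta_pos": [0,0,38],"roll": 0,"jaw": 0},
  {"delta_pos": [0,0,40],"roll": 0,"jaw": 0},
])

```text
time_s: 10.33
ee_pos: [419.4, 365.2, 135.4]
ee_rot: [180.0, -0.0, 90.0]
force: [0.6, 0.5, -0.9]
gripper_width: 12.2
gripper_force: 15.0
```

Nib is about 8 mm inside with no force. Continuing down.

>>> arm_command([
  {"delta_pos": [0,0,5],"roll": 0,"jaw": 0},
  {"delta_pos": [0,0,10],"roll": 0,"jaw": 0},
  {"delta_pos": [0,0,15],"roll": 0,"jaw": 0},
  {"delta_pos": [0,0,20],"roll": 0,"jaw": 0},
  {"delta_pos": [0,0,25],"roll": 0,"jaw": 0},
  {"delta_pos": [0,0,29],"roll": 0,"jaw": 0},
  {"delta_pos": [0,0,32],"roll": 0,"jaw": 0},
  {"delta_pos": [0,0,34],"roll": 0,"jaw": 0},
  {"delta_pos": [0,0,34.5],"roll": 0,"jaw": 0},
  {"delta_pos": [0,0,34.5],"roll": 0,"jaw": 0},
])

```text
time_s: 11.17
ee_pos: [419.4, 365.3, 101.5]
ee_rot: [180.0, -0.0, 90.0]
force: [-1.4, -1.1, 5.0]
gripper_width: 12.5
gripper_force: 15.0
```

>>> arm_command([
  {"delta_pos": [0,0,-0.5],"roll": 0,"jaw": 20},
  {"delta_pos": [0,0,-0.5],"roll": 0,"jaw": 30},
  {"delta_pos": [0,0,-0.5],"roll": 0,"jaw": 45},
  {"delta_pos": [0,0,-0.5],"roll": 0,"jaw": 45},
  {"delta_pos": [0,0,-0.5],"roll": 0,"jaw": 45},
  {"delta_pos": [0,0,-15],"roll": 0,"jaw": 45},
  {"delta_pos": [0,0,-40],"roll": 0,"jaw": 45},
  {"delta_pos": [0,0,-80],"roll": 0,"jaw": 100},
  {"delta_pos": [0,0,-119],"roll": 0,"jaw": 100},
  {"delta_pos": [0,0,-119],"roll": 0,"jaw": 100},
  {"delta_pos": [-37,75,-119],"roll": 0,"jaw": 100},
  {"delta_pos": [-74,151,-119],"roll": 0,"jaw": 100},
  {"delta_pos": [-74,151,-119],"roll": 0,"jaw": 100},
  {"delta_pos": [-74,151,-119],"roll": 0,"jaw": 100},
  {"delta_pos": [-74,151,-119],"roll": 0,"jaw": 100},
  {"delta_pos": [-74,151,-119],"roll": 0,"jaw": 100},
  {"delta_pos": [-74,151,-119],"roll": 0,"jaw": 100},
])

```text
time_s: 12.58
ee_pos: [569.7, 291.0, 219.3]
ee_rot: [-179.9, 0.0, 90.0]
force: [-0.1, 0.5, 0.3]
gripper_width: 91.4
gripper_force: 0.0
```

```bash
python3 - <<'E'
from h import *
import pickle
S=grab('side');T=grab('top');s=env.state();print(s['ee_pos'],s['force'],s['gripper_width'],s['qpos'])
a=cv2.resize(S['img'][180:380,260:420],None,fx=3,fy=3,interpolation=2);b=cv2.resize(T['img'][180:380,200:360],None,fx=2.2,fy=3,interpolation=2)[:600,:320]
cv2.imwrite('pics/c6.png',np.hstack([a,b]))
C=cloud(S);m=(C[...,2]>130)&(C[...,2]<141)&(np.hypot(C[...,0]-570,C[...,1]-291)<40);p=C[m]
print(cv2.minEnclosingCircle(p[:,:2].astype(np.float32)))
S0=pickle.load(open('side0.pkl','rb'));T0=pickle.load(open('top0.pkl','rb'))
for f,roi in((T0,(225,280,255,310)),(S0,(235,275,280,325))):
    a,b,c,d=roi;h=cv2.cvtColor(f['img'],cv2.COLOR_BGR2HSV)[a:b,c:d]
    Z=cloud(f)[a:b,c:d,2]; m=((Z>132)).astype(np.uint8)
    cn=max(cv2.findContours(m,0,1)[0],key=len);e=cv2.fitEllipse(cn);print('top-face ellipse',e[0][0]+c,e[0][1]+a,e[1],ray(f,e[0][0]+c,e[0][1]+a,136.5))
E
```

```text
[568.96434197 291.72166836 219.84555912] [-0.18816947 -0.55084663  0.68461803] 91.1802980570067 [2.61049057e+01 2.40320018e+01 7.99624406e+01 1.92883888e-02
 7.60484473e+01 2.60311011e+01]
((569.3491821289062, 293.61541748046875), 28.70828628540039)
top-face ellipse 279.8367500305176 251.07068634033203 (32.39572525024414, 32.85308837890625) [570.25408189 289.59193396 136.5       ]
top-face ellipse 301.94080352783203 249.6349859237671 (17.27544403076172, 30.484790802001953) [569.04177606 295.56365508 136.5       ]
```

View pics/c6.png

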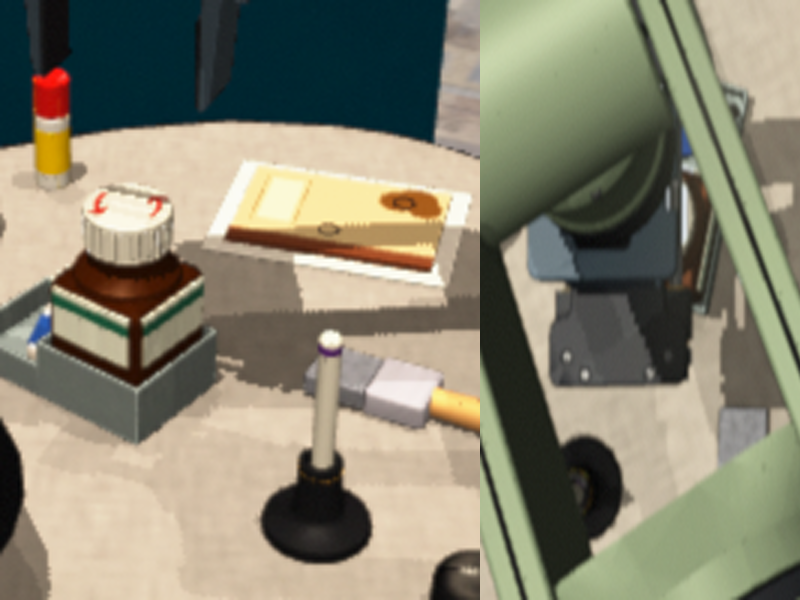

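Pen stands upright in its socket: top at crop (330,342), socket at (320,480). The cap's top face is centred around crop (129,202). I'll do a quick check of the projected centre, then go down.

```bash
python3 - <<'E'
from h import *
import pickle
S=pickle.load(open('side0.pkl','rb'));T=pickle.load(open('top0.pkl','rb'))
X=np.array([570,290,136.5])
an=np.linspace(0,2*np.pi,60)
for f in(T,S):
    c=np.array([proj(f,X+27*np.array([np.cos(t),np.sin(t),0])) for t in an]);print('pred box',c.min(0),c.max(0))
    m=(f['img'].min(-1)>140).astype(np.uint8)
    n,l,s,ce=cv2.connectedComponentsWithStats(m)
    p=proj(f,X)
    k=[i for i in range(1,n) if s[i,0]<p[0]<s[i,0]+s[i,2] and s[i,1]<p[1]<s[i,1]+s[i,3] and s[i,4]<4000]
    print([s[i] for i in k])
E
```

```text
pred box [262.77649685 234.5505077 ] [296.40222901 268.04522544]
[]
pred box [287.5595865  240.37656664] [317.8395119  256.04521136]
[]
```

>>> arm_command([
  {"delta_pos": [0,0,30],"roll": 0,"jaw": 100},
  {"delta_pos": [0,0,60],"roll": 0,"jaw": 100},
  {"delta_pos": [0,0,70],"roll": 0,"jaw": 100},
  {"delta_pos": [0,0,70],"roll": 0,"jaw": 100},
  {"delta_pos": [0,0,70],"roll": 0,"jaw": 100},
  {"delta_pos": [0,0,70],"roll": 0,"jaw": 100},
])

```text
time_s: 13.18
ee_pos: [571.0, 291.9, 151.9]
ee_rot: [179.8, -0.1, 90.0]
force: [0.4, 0.3, 0.4]
gripper_width: 91.1
gripper_force: 0.0
```

>>> arm_command([
  {"delta_pos": [0,0,15],"roll": 0,"jaw": 100},
  {"delta_pos": [0,0,30],"roll": 0,"jaw": 100},
  {"delta_pos": [0,0,40],"roll": 0,"jaw": 100},
  {"delta_pos": [0,0,40],"roll": 0,"jaw": 100},
  {"delta_pos": [0,0,40],"roll": 0,"jaw": 100},
  {"delta_pos": [0,0,40],"roll": 0,"jaw": 80},
  {"delta_pos": [0,0,40],"roll": 0,"jaw": 68},
  {"delta_pos": [0,0,40],"roll": 0,"jaw": 62},
  {"delta_pos": [0,0,40],"roll": 0,"jaw": 40},
  {"delta_pos": [0,0,40],"roll": 0,"jaw": 40},
  {"delta_pos": [0,0,40],"roll": 0,"jaw": 40},
  {"delta_pos": [0,0,40],"roll": 0,"jaw": 40},
  {"delta_pos": [0,0,40],"roll": 0,"jaw": 40},
], squeeze=35)

```text
time_s: 14.27
ee_pos: [570.7, 291.0, 110.1]
ee_rot: [179.9, -0.0, 90.0]
force: [1.0, -0.4, 1.1]
gripper_width: 53.5
gripper_force: 35.0
```

>>> arm_command([
  {"delta_pos": [0,0,1.5],"roll": 0,"jaw": 40},
  {"delta_pos": [0,0,3],"roll": 0,"jaw": 40},
  {"delta_pos": [0,0,4.5],"roll": 0,"jaw": 40},
  {"delta_pos": [0,0,6],"roll": 0,"jaw": 40},
  {"delta_pos": [0,0,6.5],"roll": 0,"jaw": 40},
  {"delta_pos": [0,0,6.5],"roll": 0,"jaw": 40},
  {"delta_pos": [0,0,6.5],"roll": 0,"jaw": 40},
])

```text
time_s: 14.85
ee_pos: [570.9, 291.1, 105.6]
ee_rot: [179.9, -0.0, 90.0]
force: [-1.1, -1.7, 10.2]
gripper_width: 53.5
gripper_force: 35.0
```

Pressed 4.5 mm at 10 N, as specified. Turning anticlockwise 60°.

>>> arm_command([
  {"delta_pos": [0,0,0],"roll": -0.6,"jaw": 40},
  {"delta_pos": [0,0,0],"roll": -1.5,"jaw": 40},
  {"delta_pos": [0,0,0],"roll": -2.5,"jaw": 40},
  {"delta_pos": [0,0,0],"roll": -3.5,"jaw": 40},
  {"delta_pos": [0,0,0],"roll": -4.5,"jaw": 40},
  {"delta_pos": [0,0,0],"roll": -5.5,"jaw": 40},
  {"delta_pos": [0,0,0],"roll": -6.5,"jaw": 40},
  {"delta_pos": [0,0,0],"roll": -7.5,"jaw": 40},
  {"delta_pos": [0,0,0],"roll": -8.5,"jaw": 40},
  {"delta_pos": [0,0,0],"roll": -9.5,"jaw": 40},
  {"delta_pos": [0,0,0],"roll": -10.5,"jaw": 40},
  {"delta_pos": [0,0,0],"roll": -11.5,"jaw": 40},
  {"delta_pos": [0,0,0],"roll": -12,"jaw": 40},
  {"delta_pos": [0,0,0],"roll": -12,"jaw": 40},
])

```text
time_s: 16.02
ee_pos: [571.5, 292.0, 105.9]
ee_rot: [179.8, 0.1, 150.1]
force: [-0.6, 0.2, 9.6]
gripper_width: 53.8
gripper_force: 35.0
```

```bash
python3 - <<'E'
from h import *
s=env.state();print(s['force'],s['torque'],s['ee_rot'])
S=grab('side')
cv2.imwrite('pics/c7.png',cv2.resize(S['img'][190:340,240:400],None,fx=4,fy=4,interpolation=2))
E
```

```text
[-0.64812795  0.21115033  9.64485344] [ 0.03233738 -0.09384208  0.05011647] [1.79759437e+02 1.31243510e-01 1.50071562e+02]
```

View pics/c7.png

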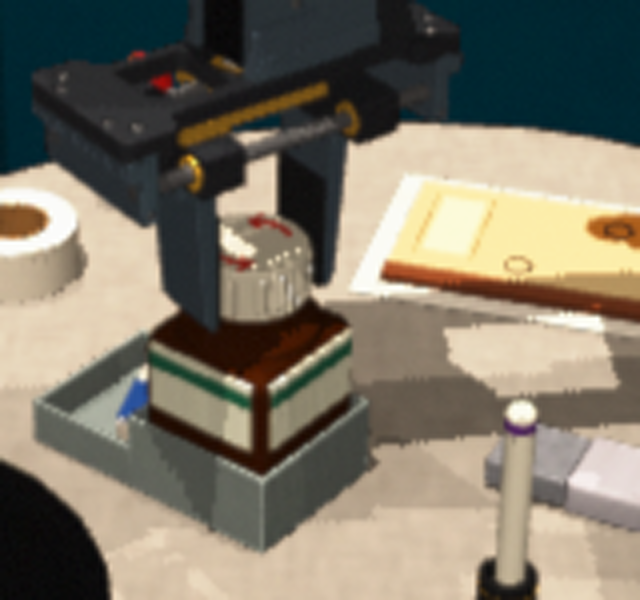

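The cap has turned with the gripper: the arrows have moved, at crop (270,225) and (238,265). The bottle is still seated. Lifting slowly.

>>> arm_command([
  {"delta_pos": [0,0,-2],"roll": 0,"jaw": 40},
  {"delta_pos": [0,0,-4],"roll": 0,"jaw": 40},
  {"delta_pos": [0,0,-6],"roll": 0,"jaw": 40},
  {"delta_pos": [0,0,-8],"roll": 0,"jaw": 40},
  {"delta_pos": [0,0,-10],"roll": 0,"jaw": 40},
  {"delta_pos": [0,0,-11],"roll": 0,"jaw": 40},
  {"delta_pos": [0,0,-11],"roll": 0,"jaw": 40},
])

```text
time_s: 16.65
ee_pos: [570.1, 291.1, 114.1]
ee_rot: [-180.0, -0.0, 150.0]
force: [1.0, 1.0, 0.3]
gripper_width: 53.4
gripper_force: 35.0
```

>>> arm_command([
  {"delta_pos": [0,0,-3],"roll": 0,"jaw": 40},
  {"delta_pos": [0,0,-6],"roll": 0,"jaw": 40},
  {"delta_pos": [0,0,-10],"roll": 0,"jaw": 40},
  {"delta_pos": [0,0,-14],"roll": 0,"jaw": 40},
  {"delta_pos": [0,0,-20],"roll": 0,"jaw": 40},
  {"delta_pos": [0,0,-26],"roll": 0,"jaw": 40},
  {"delta_pos": [0,0,-32],"roll": 0,"jaw": 40},
  {"delta_pos": [0,0,-37],"roll": 0,"jaw": 40},
  {"delta_pos": [0,0,-40],"roll": 0,"jaw": 40},
  {"delta_pos": [0,0,-40],"roll": 0,"jaw": 40},
  {"delta_pos": [0,0,-40],"roll": 0,"jaw": 40},
  {"delta_pos": [0,0,-40],"roll": 0,"jaw": 40},
  {"delta_pos": [0,0,-40],"roll": 0,"jaw": 40},
  {"delta_pos": [0,0,-40],"roll": 0,"jaw": 40},
  {"delta_pos": [0,0,-40],"roll": 0,"jaw": 40},
  {"delta_pos": [0,0,-40],"roll": 0,"jaw": 40},
])

```text
time_s: 17.98
ee_pos: [570.2, 291.0, 154.2]
ee_rot: [-180.0, -0.0, 150.0]
force: [0.0, -0.5, -0.7]
gripper_width: 54.0
gripper_force: 35.0
```

```bash
python3 - <<'E'
from h import *
s=env.state();print(s['force'],s['ee_pos'],s['qvel'])
S=grab('side')
cv2.imwrite('pics/c8.png',cv2.resize(S['img'][190:340,240:400],None,fx=4,fy=4,interpolation=2))
print(proj(S,(570,290.5,125)),proj(S,(570,290.5,155.5)))
E
```

```text
[ 0.01785203 -0.53053845 -0.74123382] [570.16406609 291.00240632 154.20018296] [ 0.02782471 -0.08208606  0.00629415  0.0926534   0.00167489  0.12536676]
(np.float64(302.5638424714765), np.float64(253.6624315389036)) (np.float64(302.65045220502924), np.float64(238.97487012221964))
```

View pics/c8.png

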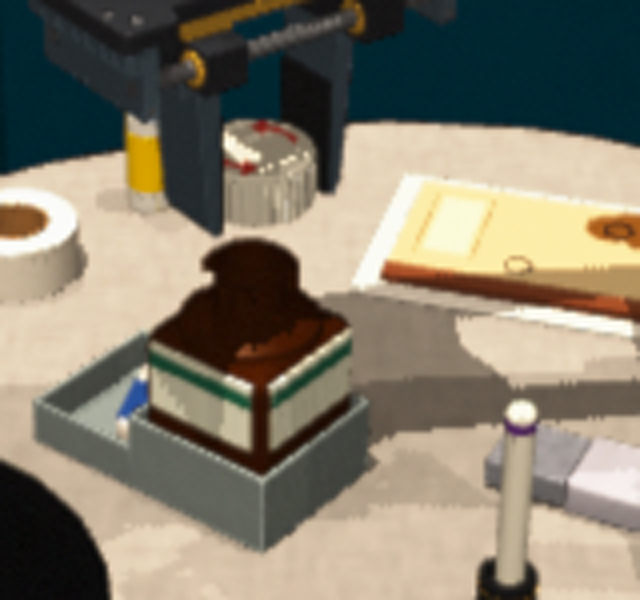

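The cap is held level about 30 mm above the open mouth: cap at crop (265,170), mouth at (253,255). The bottle is still seated and the pen is in its socket. Handing in.

```bash
python3 -c "from workcell import env; print(env.job_done())"
```

```text
the job is handed in; nothing more can be done
None
```

I handed the job in at about 18 s: the pen touched the clean ring, then the brown ring, and is back in its socket; the cap is off and held level about 30 mm above the open bottle, which is still seated.

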